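Power up the pH meter and start a measurement

ROBOT

A 6-joint arm with a two-finger parallel gripper is mounted at the origin on the work surface. World frame = base frame: x ahead of the robot, y to its left, z up, the work surface at z = 0. Lengths are in m, angles in degrees, forces in N, time in s.
With the tool pointing down it reaches from about 0.25 to 0.725 m from the base axis. Payload 9.7 kg.
Tool frame: the origin (TCP) lies between the finger pads; the fingertips stand 22 mm ahead of it and the grasp point (between the pads) lies 3 mm ahead of it; z points along the fingers, y is the line along which they close (so a half turn about z gives the same grasp; the last joint's range is limited). The gripper opens to 85 mm and grips with 20 to 120 N. Pads are 22 mm wide; open, the fingers measure 114 mm over their backs; the gripper's body (76 mm by 85 mm) begins 54 mm behind the grasp point. The pads swing forward as they close: fully open they stand 13 mm farther back than shut.
Start: joints at [-75.63, 4.979, 10.078, 95.1, 0, 90], TCP at [0.136, -0.533, 0.253] pointing down, gripper open.
Joint ranges: [-179.16, 179.16], [-48.56, 103.87], [-65.8, 70.77], [-126.05, 130.52], [-82.76, 87.17], [-180, 180]. Speed limits (degrees/s): [127.2, 127.2, 147.25, 180, 180, 180].

INTERFACE

Orientations are given as [roll, pitch, yaw] about the fixed x, y, z axes, in that order (R = Rz(yaw) Ry(pitch) Rx(roll)).
In Python, from workcell import bot, viewer, finder gives the robot as it stands.
- The arm moves only by the tool move_arm, never from a script. Its arguments are lists of equal length, an entry for each row: "offset": the shift along the tool's x, y, z in cm, a list of three; "twist": the turn, a rotation vector about the tool's x, y, z in rad, a list of three; "grip": the opening, from 0 (shut) to 1 (fully open). In form: {"offset": [[x, y, z], ...], "twist": [[ax, ay, az], ...], "grip": [grip, ...]}. A call has 1 to 5 rows; each row shifts and turns the commanded pose from where the row before left it, along the tool's axes as they then stand; what a row does not reach is not made up. A row lasts 1/10 s, in which the tool goes at most 50 mm and 8.59 degrees, less where a joint would pass 70% of its speed; a pose out of reach is approached as far as the arm can. A call is refused whole if a number of a shift passes 5 or a number of a turn 0.15, either way. A call with a gripper value outside its range is refused whole. The fingers move at their own pace and stop on an object; "force" is the grip in N (left out, the last holds). Time passes only in rows, so rows that do not move let the fingers close. It gives the time, the measured TCP pose, the force, the opening and the grip force at its end, in the units of the state.
- bot.get_obs(): the state, without advancing time (a new reading comes with each control period).
- viewer.camera(name): name is "scene" or "top" or "wrist"; returns a dict with "color" (480x640x3 uint8, red, green, blue), "depth" (480x640 float32, m along the optical axis (not along the pixel's ray), 0 where there is no reading), "vfov" (degrees; the focal length in pixels is half the picture's height over the tangent of half this angle, whatever the lens; pixels are square), "cx", "cy" (the principal point, pixels), "position" and "attitude" of the camera in the world; the wrist camera has in their place "tool_from_camera" (4x4, takes a point from camera to tool coordinates, whose origin is the TCP and whose axes are the flange's). Camera axes: x right, y down, z forward; pixel columns grow to the right and rows downward; lengths in m; the calibration is good to about 2 mm. A picture is of the moment at which its call begins: read the wrist's pose just before it.
- bot.job_done(): hands the job in; it is judged then, once.
Trained networks look in a picture, given as the dict that the camera call returned (one of the last four; its "shot" number tells which), for a name from the list of things; names that differ only in an ending like _2 or _b are one class to them, and where a whole thing is asked for, a point or a joint stands for the part that bears it (a point fixed in the world has none). Each returns a list of dicts, best first, with "p" (0 to 1); they miss things now and then, are a little off and sometimes report something else, mostly with a low value. They report only what shows in the picture. A call takes as long as a camera call.
- finder.boxes_of(picture, thing): "position" ([column, row] in pixels, amid what is visible of it).
- finder.pinpoint(picture, thing): "position" ([column, row] in pixels: a listed point, or the origin of a listed thing).
The state is a dict: "time": time; "q": joint angles; "qd": joint speeds; "joint_efforts": joint torques, N m; "ee_pos": TCP position; "tcp_rot": TCP orientation; "wrist_force": force on the tool from outside, world axes, zero at the start; "torque": the same for the moment, N m; "opening": finger opening in m; "grasp_force": force on a finger pad.
Only numpy, scipy, OpenCV 4.12 (cv2) and the standard library are available. Lean on these libraries where they do the work, as an engineer would, in place of code of your own. Each camera call takes 0.05 s, during which the arm holds its last target. There are 200 camera calls.

TASK

Switch on the socket box by pushing the raised, red-striped end of its rocker right down, then on the pH meter press the yellow calibrate key and after it the green measure key, each fully down (rocker and keys stay down by themselves). Do not press the blue and red keys, and leave everything else, the socket box included, standing where it is: nothing is to be picked up or pushed about.

Things in the scene. Friction and masses are not known exactly. Their poses are not given: they have to be found in the camera images.
- meter: bench pH meter fixed to the bench: white case 180 mm (its x) by 260 mm (its y); origin at the centre of its underside, its x axis points from its key side to its display side, z up. Flat key deck at z = 60 mm over its front half, four round coloured keys in a row along y at x = -45 mm, in any order; behind the keys (x > 16 mm) the display hood rises to 90 mm.
- socket_box: loose white socket box on rubber feet, about 0.8 kg, 90 mm (its x) by 150 mm (its y), top at z = 45 mm; origin at the centre of its underside. Rocker switch centred at x = 0, y = -36 mm; a black plug-in adapter 50 by 44 mm is fixed at y = +40 mm and rises to z = 85 mm. To be neither lifted nor pushed about.
- rocker (a joint): value of the rocker in rad: 0 = off (red-striped end, at the box's -x side, raised), 0.36 = on (red-striped end pressed right down, its stop). Stiff by friction only (0.05 N m, 2 to 5 N at the end), no spring: stays where it is left. Its pivot lies along the box's y axis, at z = 53 mm above the bench.
- rocker_press (a point): point on the upper face of the rocker's red-striped half, 21 mm from the pivot; the half is a plate 30 mm long and 36 mm wide. It stands about 60 mm above the bench when off, sloping up and outwards, and 53 mm when on, the plate then level. Moves with the rocker.
- yellow_top (a point): centre of the top face of the yellow round key, 28 mm across; moves down with the key. Up, it stands 18 mm above the meter's deck (78 mm above the bench), with a black bezel 38 mm across and 6 mm high round it; the keys are in a row 55 mm apart.
- green_top (a point): centre of the top face of the green round key, 28 mm across; moves down with the key. Up, it stands 18 mm above the meter's deck (78 mm above the bench), with a black bezel 38 mm across and 6 mm high round it; the keys are in a row 55 mm apart.
- blue_top (a point): centre of the top face of the blue round key, 28 mm across; moves down with the key. Up, it stands 18 mm above the meter's deck (78 mm above the bench), with a black bezel 38 mm across and 6 mm high round it; the keys are in a row 55 mm apart.
- red_top (a point): centre of the top face of the red round key, 28 mm across; moves down with the key. Up, it stands 18 mm above the meter's deck (78 mm above the bench), with a black bezel 38 mm across and 6 mm high round it; the keys are in a row 55 mm apart.
- yellow_key (a joint): Calibrate key, to be pressed first. Value of the yellow key in m: 0 = up, 0.007 = fully down (its stop). It moves straight down, needs about 2.5 N all the way (no spring) and stays where it is left.
- green_key (a joint): Measure key, to be pressed after the yellow. Value of the green key in m: 0 = up, 0.007 = fully down (its stop). It moves straight down, needs about 2.5 N all the way (no spring) and stays where it is left.
- blue_key (a joint): Not to be pressed. Value of the blue key in m: 0 = up, 0.007 = fully down (its stop). It moves straight down, needs about 2.5 N all the way (no spring) and stays where it is left.
- red_key (a joint): Not to be pressed. Value of the red key in m: 0 = up, 0.007 = fully down (its stop). It moves straight down, needs about 2.5 N all the way (no spring) and stays where it is left.
- buffer_a: bystander, loose: small clear sample bottle, white cap, 38 mm across, 80 mm tall; leave it where it is. Origin at the centre of its underside.
- buffer_b: bystander, loose: small amber sample bottle, red cap, 38 mm across, 80 mm tall; leave it where it is. Origin at the centre of its underside.
- beaker: bystander, loose: empty glass beaker, 66 mm across, 80 mm tall; leave it where it is. Origin at the centre of its underside.
- scoop: bystander, loose: narrow steel scoop lying flat, 190 mm long, 18 mm wide; leave it where it is. Origin at its mid-length on the underside.
- wash_bottle: bystander, loose: white wash bottle, red cap, 68 mm across, 160 mm tall; leave it where it is. Origin at the centre of its underside.
- flask: bystander, loose: conical green-tinted flask, 80 mm across the foot, 120 mm tall; leave it where it is. Origin at the centre of its underside.
- paper_roll: bystander, loose: white paper roll standing on end, 90 mm across, 100 mm tall; leave it where it is. Origin at the centre of its underside.

How it is judged:
By the outcome, as a careful person would: the job done as asked, in the order asked, and still so for the second after the job is handed in, with the robot touching nothing.
It also fails if it takes over 48 s, if anything falls off the work surface, if the arm or the gripper's body presses on something with over 40 N, if the wrist force passes 120 N, or if a joint passes its speed limit or range.

## Working session

There is one attempt and no reset: what is moved stays moved. The work goes in short steps, Python scripts to look and compute and a tool call to move; the robot and the scene stay as the last step left them, time stands still between calls to the robot, and variables do not carry over. Pictures are saved under pics/ and viewed, at most 10 in all, crops included, and the job is handed in when it is done.

Besides the shell and the picture viewer there is one more tool, called after "Emit:" as name(argument=value, ...), one argument or row to a line, values as JSON. move_arm: Moves the arm, as the interface text tells. Its arguments: {"type":"object","properties":{"offset":{"type":"array","items":{"type":"array","items":{"type":"number"}}},"twist":{"type":"array","items":{"type":"array","items":{"type":"number"}}},"grip":{"type":"array","items":{"type":"number"}},"force":{"type":"number"}},"required":["offset","twist","grip"]}

```bash
mkdir -p pics
cat > h.py <<'E'
import numpy as np, cv2
from scipy.spatial.transform import Rotation as R
from workcell import bot, viewer, finder
def cam(n):
    o=bot.get_obs(); c=viewer.camera(n)
    c['f']=240/np.tan(np.radians(c['vfov'])/2)
    if n=='wrist':
        T=np.eye(4); T[:3,:3]=R.from_euler('xyz',o['tcp_rot'],degrees=True).as_matrix(); T[:3,3]=o['ee_pos']
        c['T']=T@np.array(c['tool_from_camera'])
    return c
def pose(c):
    if 'T' in c: return c['T'][:3,:3],c['T'][:3,3]
    a=np.array(c['attitude']); 
    return (a if a.shape==(3,3) else R.from_euler('xyz',a,degrees=True).as_matrix()),np.array(c['position'])
def ray(c,p,z=None):
    "world point of pixel p: by height z, or by depth"
    M,t=pose(c); d=M@np.array([(p[0]-c['cx'])/c['f'],(p[1]-c['cy'])/c['f'],1])
    if z is not None: return t+d*(z-t[2])/d[2]
    u,v=int(round(p[0])),int(round(p[1])); w=c['depth'][max(v-2,0):v+3,max(u-2,0):u+3]; w=w[w>0]
    return t+d*np.median(w) if w.size else np.full(3,np.nan)
def save(c,n): cv2.imwrite(f'pics/{n}.png',c['color'][:,:,::-1])
E
python3 - <<'E'
from h import *
np.set_printoptions(precision=4,suppress=True)
print(bot.get_obs())
H=dict(rocker_press=.060,yellow_top=.078,green_top=.078,blue_top=.078,red_top=.078,meter=0,socket_box=0,wash_bottle=0,flask=0,paper_roll=0,buffer_a=0,buffer_b=0,beaker=0,scoop=0)
for n in('top','scene'):
    c=cam(n); save(c,n+'1'); print(n,c['position'],c['attitude'],c['vfov'])
    for k,z in H.items():
        for r in finder.pinpoint(c,k)[:2]: print(k,np.round(r['position'],1),round(r['p'],2),ray(c,r['position'],z),ray(c,r['position']))
E
```

```text
{'time': 0.0, 'q': array([-75.6316,   5.011 ,  10.0337,  95.0976,   0.0001,  89.9987]), 'qd': array([-0.1735,  0.0574, -0.0601,  0.0299,  0.0034, -0.0258]), 'joint_efforts': array([  0.0005, -52.0386,  46.4806,   0.0163,  -0.0001,   0.    ]), 'ee_pos': array([ 0.1364, -0.5326,  0.2526]), 'tcp_rot': array([-179.9252,   -0.0001,   14.3697]), 'wrist_force': array([-0.2503, -0.7959, -0.2664]), 'torque': array([ 0.0103, -0.0036,  0.0048]), 'grasp_force': 0.0, 'opening': 0.08548430222391802}
top [ 0.4893 -0.021   0.8526] [-173.6006   -0.1226  -90.7799] 54.24237323959907
rocker_press [195.8 256.8] 0.81 [0.5552 0.1837 0.06  ] [0.5552 0.1837 0.0598]
yellow_top [397.8 276.4] 0.59 [ 0.5168 -0.1547  0.078 ] [ 0.5168 -0.1546  0.0783]
yellow_top [305.6 286. ] 0.16 [ 0.5031 -0.0023  0.078 ] [ 0.503  -0.0024  0.0808]
green_top [429.2 284.6] 0.47 [ 0.5026 -0.206   0.078 ] [ 0.5026 -0.2058  0.0785]
green_top [491.2 295.1] 0.17 [ 0.4841 -0.3072  0.078 ] [ 0.4841 -0.3071  0.0784]
blue_top [496.4 298. ] 0.76 [ 0.4792 -0.3155  0.078 ] [ 0.4792 -0.3153  0.0785]
blue_top [434.5 261.7] 0.63 [ 0.5403 -0.2163 
[... 2125 characters left out ...]
8083 0.052  0.0764]
wash_bottle [266.8 126.6] 0.64 [ 0.417  -0.4084  0.    ] [ 0.459  -0.3433  0.0624]
flask [308.8 392.9] 0.79 [0.7585 0.1493 0.    ] [0.7716 0.167  0.0664]
paper_roll [188.3 262.7] 0.61 [ 0.7689 -0.1906  0.    ] [ 0.7804 -0.1441  0.0628]
buffer_a [297.9 294.9] 0.81 [0.658  0.0007 0.    ] [0.6649 0.0104 0.0206]
buffer_a [358.1 252.5] 0.64 [0.5106 0.005  0.    ] [0.5189 0.0122 0.0154]
buffer_b [297.9 294.9] 0.81 [0.658  0.0007 0.    ] [0.6649 0.0104 0.0206]
buffer_b [358.1 252.5] 0.64 [0.5106 0.005  0.    ] [0.5189 0.0122 0.0154]
beaker [504.5 287. ] 0.64 [0.362  0.2395 0.    ] [0.3875 0.2443 0.034 ]
scoop [347.1 153.7] 0.85 [ 0.336  -0.2118  0.    ] [ 0.3399 -0.2079  0.0051]
```

View pics/top1.png

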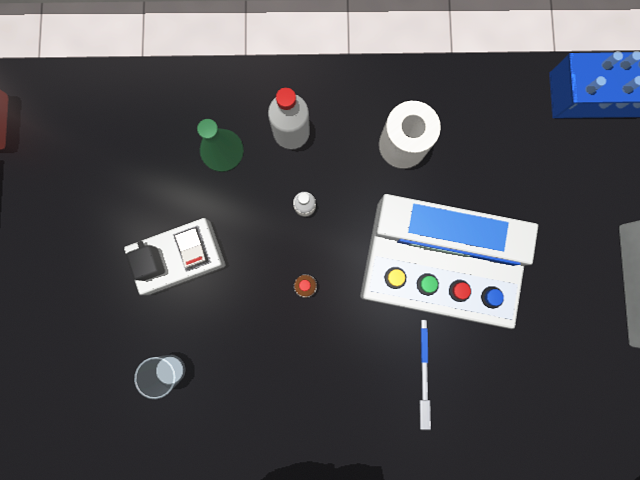

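View pics/scene1.png

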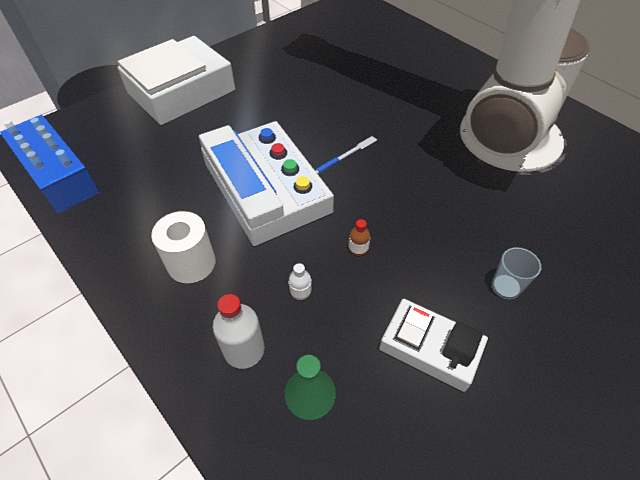

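The top view shows the keys in the order yellow, green, red, blue at (397,277), (429,285), (460,290) and (492,297). The rocker's red stripe is at (193,261), on the robot side, and the adapter is at (147,262). This matches the networks' main hits. I'll refine by colour.

Run:
```python
from h import *
np.set_printoptions(precision=4,suppress=True)
for n,win in(('top',[(397,277),(429,285),(460,290),(492,297),(193,261)]),('scene',[(303,184),(290,167),(278,151),(267,135),(421,312)])):
    c=cam(n); h=cv2.cvtColor(c['color'],cv2.COLOR_RGB2HSV)
    s=(h[...,1]>90)&(h[...,2]>80)
    P=[]
    for i,(u,v) in enumerate(win):
        m=np.zeros_like(s); m[v-12:v+13,u-14:u+15]=s[v-12:v+13,u-14:u+15]
        k,l,st,ce=cv2.connectedComponentsWithStats(m.astype(np.uint8)); j=1+st[1:,4].argmax()
        P.append(ray(c,ce[j],.078 if i<4 else .062)); print(n,i,ce[j],st[j,4],P[-1],ray(c,ce[j]))
    d=P[0]-P[3]; print('row',np.linalg.norm(d[:2])/3,'yaw',np.degrees(np.arctan2(-d[0],d[1])))
    # socket box top: depth points at z .04-.049
    v,u=np.mgrid[0:480,0:640]; M,t=pose(c)
    W=np.stack([(u-c['cx'])/c['f'],(v-c['cy'])/c['f'],np.ones(u.shape)],-1)*c['depth'][...,None]@M.T+t
    b=(np.abs(W[...,0]-.555)<.12)&(np.abs(W[...,1]-.22)<.13)
    q=W[b&(W[...,2]>.040)&(W[...,2]<.09)]; print('box',cv2.minAreaRect(q[:,:2].astype(np.float32)),len(q))
    # rocker plate
    q=W[b&(W[...,2]>.049)&(W[...,2]<.066)&(W[...,1]<.215)]; print('rocker',cv2.minAreaRect(q[:,:2].astype(np.float32)),q.mean(0),len(q),q[:,2].max())
```

```text
top 0 [396.1901 277.219 ] 242 [ 0.5155 -0.152   0.078 ] [ 0.5155 -0.1519  0.0787]
top 1 [428.9205 283.9079] 239 [ 0.5038 -0.2056  0.078 ] [ 0.5038 -0.2055  0.078 ]
top 2 [461.2587 290.3359] 259 [ 0.4925 -0.2584  0.078 ] [ 0.4925 -0.2583  0.0783]
top 3 [493.85   297.0115] 260 [ 0.4809 -0.3114  0.078 ] [ 0.4809 -0.3113  0.0784]
top 4 [193.66 260.2 ] 50 [0.5493 0.1867 0.062 ] [0.5493 0.1866 0.0623]
row 0.05439357644163775 yaw -12.245798475380457
box ((0.5597296357154846, 0.22813348472118378), (0.09022518992424011, 0.15076981484889984), 19.71039390563965) 4470
rocker ((0.5738389492034912, 0.18522435426712036), (0.06783545017242432, 0.0582820288836956), 15.977099418640137) [0.5712 0.1926 0.056 ] 746 0.06410433261356563
scene 0 [302.2289 182.8795] 166 [ 0.5192 -0.149   0.078 ] [ 0.5194 -0.1488  0.0783]
scene 1 [289.6395 165.5102] 147 [ 0.5075 -0.2022  0.078 ] [ 0.5079 -0.2016  0.0787]
scene 2 [277.5775 149.2535] 142 [ 0.4962 -0.2555  0.078 ] [ 0.4962 -0.2554  0.0781]
scene 3 [266.2042 133.9859] 142 [ 0.485  -0.3087  0.078 ] [ 0.485  -0.3088  0.0779]
scene 4 [421.     311.7895] 57 [0.5496 0.186  0.062 ] [0.5492 0.1858 0.0612]
row 0.05445124600901771 yaw -12.085257772392213
box ((0.5598287582397461, 0.22835254669189453), (0.09046795964241028, 0.15004201233386993), 19.40900993347168) 4918
rocker ((0.5712041854858398, 0.19455528259277344), (0.06370628625154495, 0.041619278490543365), 19.446821212768555) [0.5715 0.194  0.0556] 814 0.06485880840311176
```

Emit:
move_arm(
  offset=[
    [3.4, -3.5, 0],
    [3.4, -3.5, 0],
    [3.4, -3.5, 0],
    [3.4, -3.5, 0],
    [3.4, -3.5, 0],
  ],
  twist=[
    [0, 0, 0],
    [0, 0, 0],
    [0, 0, 0],
    [0, 0, 0],
    [0, 0, 0],
  ],
  grip=[0, 0, 0, 0, 0],
  force=20,
)

```text
time: 2.1
ee_pos: [0.2582, -0.3194, 0.2534]
tcp_rot: [180.0, -0.0, 14.3]
wrist_force: [0.6, -0.7, 0.7]
opening: 0.0124
grasp_force: 0.0
```

Emit:
move_arm(
  offset=[
    [3.4, -3.5, 0],
    [3.4, -3.5, 0],
    [3.4, -3.5, 0],
    [3.4, -3.5, 0],
    [3.4, -3.5, 0],
  ],
  twist=[
    [0, 0, 0],
    [0, 0, 0],
    [0, 0, 0],
    [0, 0, 0],
    [0, 0, 0],
  ],
  grip=[0, 0, 0, 0, 0],
)

```text
time: 2.6
ee_pos: [0.3795, -0.1074, 0.2537]
tcp_rot: [180.0, -0.1, 14.4]
wrist_force: [0.8, -0.9, 0.1]
opening: 0.0001
grasp_force: 0.0
```

Emit:
move_arm(
  offset=[
    [3.4, -3.5, 0],
    [3.4, -3.5, 0],
    [3.4, -3.5, 0],
    [3.4, -3.5, 0],
    [3.4, -3.5, 0],
  ],
  twist=[
    [0, 0, 0],
    [0, 0, 0],
    [0, 0, 0],
    [0, 0, 0],
    [0, 0, -0.09],
  ],
  grip=[0, 0, 0, 0, 0],
)

```text
time: 3.1
ee_pos: [0.5009, 0.1045, 0.2534]
tcp_rot: [180.0, -0.0, 19.6]
wrist_force: [1.0, -0.9, 0.4]
opening: 0.0003
grasp_force: 0.0
```

Emit:
move_arm(
  offset=[
    [3.7, -3.0, 0],
    [3.8, -3.0, 0],
    [0, 0, 4.5],
    [0, 0, 4.5],
    [0, 0, 2.5],
  ],
  twist=[
    [0, 0, 0],
    [0, 0, 0],
    [0, 0, 0],
    [0, 0, 0],
    [0, 0, 0],
  ],
  grip=[0, 0, 0, 0, 0],
)

```text
time: 3.6
ee_pos: [0.5498, 0.1841, 0.1341]
tcp_rot: [-180.0, 0.2, 19.6]
wrist_force: [-0.8, 0.7, -0.1]
opening: -0.0
grasp_force: 0.0
```

Run:
```python
from h import *
np.set_printoptions(precision=4,suppress=True)
c=cam('wrist'); save(c,'w1'); o=bot.get_obs(); print(o['ee_pos'],o['tcp_rot'],o['wrist_force'])
for r in finder.pinpoint(c,'rocker_press')[:2]: print(r,ray(c,r['position'],.06),ray(c,r['position']))
# project shut-tip centre
M,t=pose(c); p=M.T@(o['ee_pos']+[0,0,-.022]-t); print('tip px',c['cx']+c['f']*p[0]/p[2],c['cy']+c['f']*p[1]/p[2])
```

```text
[0.5487 0.1836 0.131 ] [-179.9919    0.4844   19.5578] [ 0.4547 -0.1323 -3.5481]
{'position': [314.4, 254.7], 'p': 0.88} [0.5546 0.1873 0.06  ] [0.5542 0.1872 0.059 ]
tip px 316.8780870292398 314.21606374888285
```

View pics/w1.png

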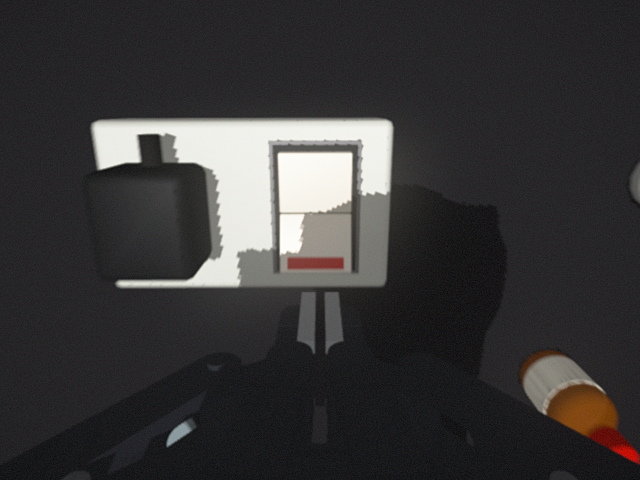

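The wrist view shows the rocker centred at column 315, its red stripe at (315,263), and the shut fingers at (320,300), lined up with it. I'll move 5 mm forward and down.

Emit:
move_arm(
  offset=[
    [0.5, -0.2, 1.5],
    [0, 0, 1.5],
    [0, 0, 1],
    [0, 0, 0],
    [0, 0, 0],
  ],
  twist=[
    [0, 0, 0],
    [0, 0, 0],
    [0, 0, 0],
    [0, 0, 0],
    [0, 0, 0],
  ],
  grip=[0, 0, 0, 0, 0],
)

```text
time: 4.2
ee_pos: [0.555, 0.1875, 0.0986]
tcp_rot: [180.0, -0.0, 19.5]
wrist_force: [-0.3, -0.7, -0.2]
opening: 0.0001
grasp_force: 0.0
```

Emit:
move_arm(
  offset=[
    [-0.4, 0, 0.8],
    [0, 0, 0.4],
    [0, 0, 0.4],
    [0, 0, 0.3],
    [0, 0, 0],
  ],
  twist=[
    [0, 0, 0],
    [0, 0, 0],
    [0, 0, 0],
    [0, 0, 0],
    [0, 0, 0],
  ],
  grip=[0, 0, 0, 0, 0],
)

```text
time: 4.7
ee_pos: [0.551, 0.1861, 0.0789]
tcp_rot: [180.0, 0.0, 19.5]
wrist_force: [-0.5, 0.2, 0.2]
opening: 0.0001
grasp_force: 0.0
```

Emit:
move_arm(
  offset=[
    [0, 0, 0.2],
    [0, 0, 0.2],
    [0, 0, 0.1],
    [0, 0, 0],
    [0, 0, 0],
  ],
  twist=[
    [0, 0, 0],
    [0, 0, 0],
    [0, 0, 0],
    [0, 0, 0],
    [0, 0, 0],
  ],
  grip=[0, 0, 0, 0, 0],
)

```text
time: 5.2
ee_pos: [0.5512, 0.1862, 0.075]
tcp_rot: [180.0, -0.0, 19.5]
wrist_force: [-4.0, -1.0, 6.8]
opening: -0.0001
grasp_force: 3.4
```

Emit:
move_arm(
  offset=[
    [0, 0, 0.1],
    [0, 0, 0.1],
    [0, 0, 0],
  ],
  twist=[
    [0, 0, 0],
    [0, 0, 0],
    [0, 0, 0],
  ],
  grip=[0, 0, 0],
)

```text
time: 5.5
ee_pos: [0.5513, 0.1862, 0.0747]
tcp_rot: [180.0, -0.1, 19.5]
wrist_force: [-9.5, -3.1, 19.6]
opening: 0.0001
grasp_force: 9.8
```

Emit:
move_arm(
  offset=[
    [0, 0, -0.4],
    [0, 0, -1],
    [0, 0, -4],
    [-2, 0, -1],
    [0, 0, 0],
  ],
  twist=[
    [0, 0, 0],
    [0, 0, 0],
    [0, 0, 0],
    [0, 0, 0],
    [0, 0, 0],
  ],
  grip=[0, 0, 0, 0, 0],
)

```text
time: 6.0
ee_pos: [0.5324, 0.1795, 0.1389]
tcp_rot: [180.0, -0.2, 19.5]
wrist_force: [1.2, 0.5, 0.2]
opening: 0.0001
grasp_force: 0.0
```

```bash
cat > box.py <<'E'
from h import *
np.set_printoptions(precision=4,suppress=True)
def chk(n,p=True):
    c=cam(n)
    v,u=np.mgrid[0:480,0:640]; M,t=pose(c)
    W=np.stack([(u-c['cx'])/c['f'],(v-c['cy'])/c['f'],np.ones(u.shape)],-1)*c['depth'][...,None]@M.T+t
    b=(np.abs(W[...,0]-.555)<.12)&(np.abs(W[...,1]-.22)<.13)
    q=W[b&(W[...,2]>.040)&(W[...,2]<.09)]
    if n!='wrist': print('box',cv2.minAreaRect(q[:,:2].astype(np.float32)),len(q))
    a=np.radians(19.5); L=(W-[.5718,.1943,0])@np.array([[np.cos(a),-np.sin(a),0],[np.sin(a),np.cos(a),0],[0,0,1]])
    for x in range(-28,30,4):
        m=(np.abs(L[...,0]-x/1000)<.002)&(np.abs(L[...,1])<.012)&(c['depth']>0)
        print(x,round(1000*np.median(L[m][:,2]),1) if m.any() else None,end='; ')
    print(); return c
E
python3 - <<'E'
from box import *
save(chk('wrist'),'w2'); save(chk('scene'),'s2')
print(bot.get_obs()['ee_pos'])
E
```

```text
-28 168.8; -24 195.2; -20 52.5; -16 52.4; -12 52.5; -8 52.4; -4 52.4; 0 52.4; 4 53.7; 8 55.2; 12 56.7; 16 58.3; 20 59.8; 24 61.3; 28 62.2; 
box ((0.5598531365394592, 0.22840948402881622), (0.09130298346281052, 0.14967243373394012), 19.46795082092285) 4918
-28 184.6; -24 197.6; -20 53.3; -16 53.1; -12 289.5; -8 496.0; -4 336.7; 0 475.5; 4 536.0; 8 428.4; 12 403.4; 16 59.2; 20 60.7; 24 61.6; 28 59.2; 
[0.5326 0.1796 0.1363]
```

View pics/w2.png

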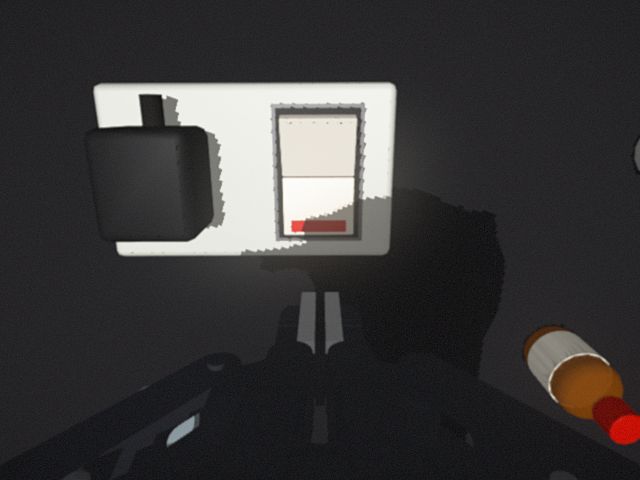

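The wrist view and the depth profile agree. The red half is level at 52.5 mm, the far half is raised, and the box has not moved, so the rocker is on. Next is the yellow key.

Emit:
move_arm(
  offset=[
    [0, 0, -3],
    [-1.6, 3.8, 0],
    [-1.6, 3.8, 0],
    [-1.6, 3.8, 0],
    [-1.6, 3.8, 0],
  ],
  twist=[
    [0, 0, 0],
    [0, 0, 0],
    [0, 0, 0],
    [0, 0, 0],
    [0, 0, 0],
  ],
  grip=[0, 0, 0, 0, 0],
)

```text
time: 6.6
ee_pos: [0.5227, 0.0135, 0.165]
tcp_rot: [-180.0, 0.1, 19.6]
wrist_force: [-0.1, 0.5, -0.6]
opening: -0.0
grasp_force: 0.0
```

Emit:
move_arm(
  offset=[
    [-1.5, 3.8, 0],
    [-1.5, 3.8, 0],
    [-1.5, 3.8, 0],
    [-1.5, 3.8, 0],
    [-4, 0, 0],
  ],
  twist=[
    [0, 0, 0],
    [0, 0, 0],
    [0, 0, 0],
    [0, 0, 0],
    [0, 0, 0],
  ],
  grip=[0, 0, 0, 0, 0],
)

```text
time: 7.1
ee_pos: [0.4807, -0.1649, 0.163]
tcp_rot: [-179.9, 0.2, 19.4]
wrist_force: [-0.9, 0.3, 0.6]
opening: 0.0003
grasp_force: 0.0
```

Emit:
move_arm(
  offset=[
    [0, 0, 0],
    [0, 0, 0],
  ],
  twist=[
    [0, 0, 0],
    [0, 0, 0],
  ],
  grip=[0, 0],
)

```text
time: 7.3
ee_pos: [0.4792, -0.1623, 0.1653]
tcp_rot: [-180.0, 0.0, 19.4]
wrist_force: [0.1, 0.6, -0.6]
opening: 0.0001
grasp_force: 0.0
```

Run:
```python
from h import *
np.set_printoptions(precision=4,suppress=True)
c=cam('wrist'); save(c,'w3'); o=bot.get_obs(); print(o['ee_pos'],o['tcp_rot'])
for k in('yellow_top','green_top','red_top'):
    for r in finder.pinpoint(c,k)[:1]: print(k,r,ray(c,r['position'],.078),ray(c,r['position']))
h=cv2.cvtColor(c['color'],cv2.COLOR_RGB2HSV)
for n,a,b in(('y',20,35),('g',45,85)):
    m=((h[...,0]>=a)&(h[...,0]<=b)&(h[...,1]>90)&(h[...,2]>80)).astype(np.uint8)
    k,l,st,ce=cv2.connectedComponentsWithStats(m); j=1+st[1:,4].argmax(); print(n,ce[j],st[j],ray(c,ce[j],.078))
```

```text
[ 0.4797 -0.1619  0.1656] [-179.9763    0.0142   19.503 ]
yellow_top {'position': [328.8, 183.2], 'p': 0.79} [ 0.5179 -0.1547  0.078 ] [ 0.5178 -0.1547  0.0776]
green_top {'position': [416.1, 240.2], 'p': 0.85} [ 0.505  -0.2076  0.078 ] [ 0.5048 -0.2078  0.0773]
red_top {'position': [499.1, 292.4], 'p': 0.78} [ 0.4927 -0.2616  0.078 ] [ 0.4926 -0.262   0.0774]
y [326.4951 183.2518] [ 299  155   56   57 2462] [ 0.5175 -0.1536  0.078 ]
g [413.9955 235.9677] [ 387  209   55   54 2230] [ 0.5067 -0.2057  0.078 ]
```

View pics/w3.png

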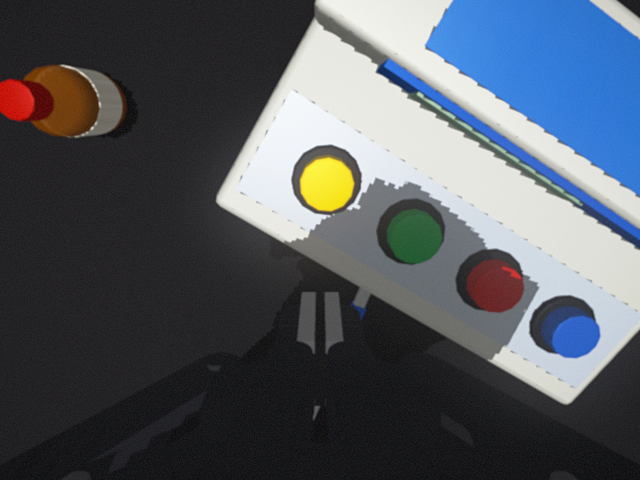

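The wrist view shows yellow at (327,182), green at (414,235), red at (495,285) and blue at (575,335). All keys are up, and the positions match the earlier measurements.

Emit:
move_arm(
  offset=[
    [3.9, 0.4, 0],
    [0, 0, 2.5],
    [0, 0, 2],
    [0, 0, 1],
    [0, 0, 0],
  ],
  twist=[
    [0, 0, 0],
    [0, 0, 0],
    [0, 0, 0],
    [0, 0, 0],
    [0, 0, 0],
  ],
  grip=[0, 0, 0, 0, 0],
)

```text
time: 8.0
ee_pos: [0.517, -0.1519, 0.1099]
tcp_rot: [-179.9, 0.1, 19.6]
wrist_force: [-0.8, 0.1, -0.3]
opening: -0.0003
grasp_force: 0.0
```

Emit:
move_arm(
  offset=[
    [0, 0, 0.4],
    [0, 0, 0.3],
    [0, 0, 0.3],
    [0, 0, 0.3],
    [0, 0, 0],
  ],
  twist=[
    [0, 0, 0],
    [0, 0, 0],
    [0, 0, 0],
    [0, 0, 0],
    [0, 0, 0],
  ],
  grip=[0, 0, 0, 0, 0],
)

```text
time: 8.5
ee_pos: [0.5175, -0.1526, 0.0983]
tcp_rot: [180.0, -0.0, 19.5]
wrist_force: [-0.1, 0.3, 0.6]
opening: -0.0
grasp_force: 0.0
```

Emit:
move_arm(
  offset=[
    [0, 0, 0.2],
    [0, 0, 0.2],
    [0, 0, 0.1],
    [0, 0, 0],
  ],
  twist=[
    [0, 0, 0],
    [0, 0, 0],
    [0, 0, 0],
    [0, 0, 0],
  ],
  grip=[0, 0, 0, 0],
)

```text
time: 8.9
ee_pos: [0.5175, -0.1526, 0.0932]
tcp_rot: [180.0, -0.0, 19.5]
wrist_force: [1.1, -0.5, 0.6]
opening: -0.0001
grasp_force: 0.4
```

Emit:
move_arm(
  offset=[
    [0, 0, 0.1],
    [0, 0, 0.1],
    [0, 0, 0],
  ],
  twist=[
    [0, 0, 0],
    [0, 0, 0],
    [0, 0, 0],
  ],
  grip=[0, 0, 0],
)

```text
time: 9.2
ee_pos: [0.5175, -0.1526, 0.0928]
tcp_rot: [180.0, -0.1, 19.5]
wrist_force: [-4.2, 0.7, 13.5]
opening: -0.0
grasp_force: 6.6
```

The force rose to 13.5 N at the stop, so yellow is down. Next is green.

Emit:
move_arm(
  offset=[
    [0, 0, -1.5],
    [0, 0, -2],
    [-1.4, 2.3, 0],
    [-1.4, 2.3, 0],
    [0, 0, 0],
  ],
  twist=[
    [0, 0, 0],
    [0, 0, 0],
    [0, 0, 0],
    [0, 0, 0],
    [0, 0, 0],
  ],
  grip=[0, 0, 0, 0, 0],
)

```text
time: 9.7
ee_pos: [0.506, -0.2074, 0.1268]
tcp_rot: [180.0, 0.0, 19.4]
wrist_force: [0.4, 0.3, 0.3]
opening: 0.0002
grasp_force: 0.0
```

Emit:
move_arm(
  offset=[
    [0, 0, 1],
    [0, 0, 0.5],
    [0, 0, 0.4],
    [0, 0, 0.4],
    [0, 0, 0.3],
  ],
  twist=[
    [0, 0, 0],
    [0, 0, 0],
    [0, 0, 0],
    [0, 0, 0],
    [0, 0, 0],
  ],
  grip=[0, 0, 0, 0, 0],
)

```text
time: 10.2
ee_pos: [0.5064, -0.2048, 0.0998]
tcp_rot: [-180.0, 0.0, 19.6]
wrist_force: [-0.8, 0.6, 2.0]
opening: -0.0
grasp_force: 1.2
```

Emit:
move_arm(
  offset=[
    [0, 0, 0.2],
    [0, 0, 0.2],
    [0, 0, 0.2],
    [0, 0, 0.1],
    [0, 0, 0],
  ],
  twist=[
    [0, 0, 0],
    [0, 0, 0],
    [0, 0, 0],
    [0, 0, 0],
    [0, 0, 0],
  ],
  grip=[0, 0, 0, 0, 0],
)

```text
time: 10.7
ee_pos: [0.5065, -0.2054, 0.0932]
tcp_rot: [180.0, -0.0, 19.5]
wrist_force: [0.7, 0.3, 0.0]
opening: -0.0001
grasp_force: 0.0
```

Emit:
move_arm(
  offset=[
    [0, 0, 0.1],
    [0, 0, 0.1],
    [0, 0, 0],
  ],
  twist=[
    [0, 0, 0],
    [0, 0, 0],
    [0, 0, 0],
  ],
  grip=[0, 0, 0],
)

```text
time: 11.0
ee_pos: [0.5066, -0.2055, 0.0928]
tcp_rot: [179.9, -0.1, 19.5]
wrist_force: [-4.3, 2.1, 12.9]
opening: 0.0002
grasp_force: 6.3
```

Emit:
move_arm(
  offset=[
    [0, 0, -1.5],
    [0, 0, -4],
    [-4, 0, -3],
    [-4, 0, 0],
    [0, 0, 0],
  ],
  twist=[
    [0, 0, 0],
    [0, 0, 0],
    [0, 0, 0],
    [0, 0, 0],
    [0, 0, 0],
  ],
  grip=[0, 0, 0, 0, 0],
)

```text
time: 11.5
ee_pos: [0.4287, -0.2334, 0.1784]
tcp_rot: [179.9, -0.0, 19.4]
wrist_force: [0.4, -0.8, 0.7]
opening: 0.0
grasp_force: 0.0
```

Run:
```python
from box import *
chk('scene')
for n in('wrist','scene'):
    c=cam(n); save(c,n+'9'); M,t=pose(c)
    v,u=np.mgrid[0:480,0:640]
    W=np.stack([(u-c['cx'])/c['f'],(v-c['cy'])/c['f'],np.ones(u.shape)],-1)*c['depth'][...,None]@M.T+t
    for k,p in dict(y=(.5173,-.1515),g=(.506,-.2045),r=(.4943,-.258),b=(.483,-.311)).items():
        m=(np.hypot(W[...,0]-p[0],W[...,1]-p[1])<.008)&(c['depth']>0)&(W[...,2]<.1); print(n,k,np.median(W[m][:,2])*1000 if m.any() else None)
```

```text
box ((0.5597408413887024, 0.2283329963684082), (0.0911453515291214, 0.1498454362154007), 19.673967361450195) 4913
-28 53.8; -24 53.6; -20 53.3; -16 53.4; -12 53.0; -8 53.2; -4 53.0; 0 53.3; 4 55.2; 8 56.4; 12 58.0; 16 59.8; 20 61.2; 24 61.4; 28 59.3; 
wrist y 70.35979678451848
wrist g 70.35526306971909
wrist r 77.42313559367483
wrist b 77.3811838905336
scene y 71.28590585352367
scene g 70.95339383749155
scene r 78.2857957956658
scene b 77.56413227554137
```

View pics/scene9.png

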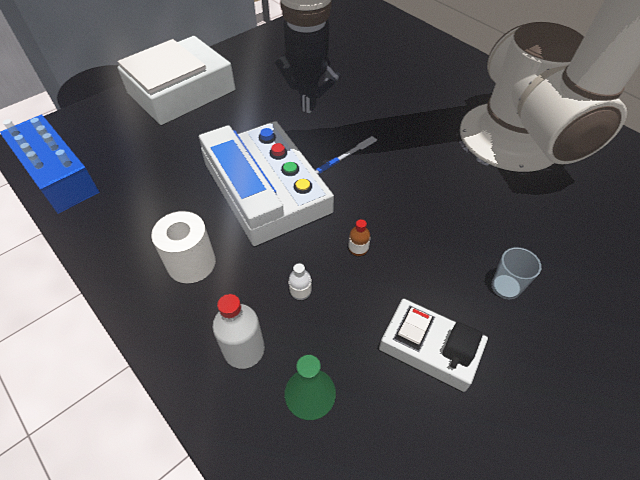

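The scene view shows yellow (303,186) and green (290,168) sunk to 71 mm and red and blue still at 78 mm. The rocker is level at (418,318), and the other things stand where they were.

```bash
python3 -c "
from workcell import bot
print(bot.job_done())"
```

```text
the job is handed in; nothing more can be done
None
```

The job is done and handed in at about 12 s of the 48 s allowed: the rocker is on, then the yellow and green keys were pressed fully down in that order, the blue and red keys are still up, and the socket box and everything else stand where they were.

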